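# Pin the pipette stand to its bracket, then hold a pipette upright over the dish

### The arm

A 7-joint arm with a two-finger parallel gripper is mounted at the origin on the work surface. World frame = base frame: x ahead of the robot, y to its left, z up, the work surface at z = 0. Lengths are in m, angles in degrees, forces in N, time in s.
With the tool pointing down it reaches from about 0.425 to 0.925 m from the base axis. Payload 6.8 kg.
Tool frame: the origin (TCP) lies at the very end of the fingers, on their centre line; the grasp point (between the pads) lies ctrl.grip_point_offset behind it (ctrl.grip_point_offset is the distance from the TCP to the grasp point, in m); x points along the fingers, z is the direction in which the jaws open and shut, and the axes are right-handed (so a half turn about x gives the same grasp; the last joint's range is limited). The gripper opens to 88 mm and grips with 3 to 60 N. Pads are 20 mm wide; open, the fingers measure 115 mm over their backs; the gripper's body (75 mm by 178 mm) begins 61 mm behind the grasp point.
Start: joints at [-75.292, 27.33, 1.283, 89.118, -0.659, 63.558, -4.761], TCP at [0.241, 0.631, 0.223] pointing down, gripper open.
Joint ranges: [-169.35, 169.35], [-19.33, 120.38], [-80.79, 83.38], [13.8, 139.57], [-78.32, 258.32], [9.67, 109.79], [-169.56, 169.56]. Speed limits (degrees/s): [136.94, 136.94, 180, 180, 180, 180, 180].

### API

Orientations are given as a 3x3 rotation matrix whose columns are the frame's x, y, z axes.
In Python, from plant import ctrl gives the robot as it stands. The module is installed in compiled form; this text tells all that it offers.
- The arm moves only by the shell command python3 -m inch 'ROWS' [FORCE]. ROWS is JSON, a list of rows, each an object with "gripper": the opening, from 0 (shut) to 1 (fully open); "offset": the shift along the tool's x, y, z in cm, a list of three; "rot": the turn, a rotation vector about the tool's x, y, z in rad, a list of three. A call has 1 to 5 rows; each row is the pose to reach, as a shift and turn from the pose commanded when the call began, along the tool's axes at that moment; what a row does not reach only later rows make up. A row lasts 1/8 s, in which the tool goes at most 62.5 mm and 10.7 degrees, less where a joint would pass 70% of its speed; a pose out of reach is approached as far as the arm can. A call with a gripper value outside its range is refused whole. The fingers move at their own pace and stop on an object; FORCE is the grip in N (left out, the last holds). Time passes only in rows, so rows that repeat a pose let the fingers close. It gives the time, the measured TCP pose, the force and the opening at its end, in the units of the state.
- ctrl.sense(): the state, without advancing time (a new reading comes with each control period).
- ctrl.read_camera(name): name is "side" or "top"; returns a dict with "frame" (400x640x3 uint8, blue, green, red), "K" (3x3 intrinsics, pixels), "camera_from_world" (4x4, takes a point from world to camera coordinates). Camera axes: x right, y down, z forward; pixel columns grow to the right and rows downward; lengths in m; the calibration is good to about 2 mm. A picture is of the moment at which its call begins. There is no depth.
- ctrl.finish_job(): hands the job in, once; it reports no verdict.
The state is a dict: "time_s": time; "qpos": joint angles; "dq": joint speeds; "tau": joint torques, N m; "tool_pos": TCP position; "ee_rot": TCP orientation; "force": force on the tool from outside, world axes, zero at the start; "moment": the same for the moment, N m; "gripper_width": opening from 0.0 (shut) to 1.0 (fully open).
Only numpy, scipy, OpenCV 4.12 (cv2) and the standard library are available. Lean on these libraries where they do the work, as an engineer would, in place of code of your own. Each camera call takes 0.05 s, during which the arm holds its last target.

### The job

The headed pin that ties the pipette stand to the bench bracket has been left part-way out: push it in until its head is fully home against the bracket. Then draw the pipette with the broad disc on top out of its slanted cradle, turn it upright with the tip down, and finish while still holding it there, still, with the tip over the middle of the white dish and at least 10 cm above the bench. Leave the other two pipettes in their cradles, do not lift, shift or topple the stand, and leave the dish, the amber jar and the marker pen where they are.

Things in the scene. Friction and masses are not known exactly. Their poses are not given: they have to be found in the camera images.
- fork_face (a point): Centre of the pin hole on the robot-side face of the steel fork fixed to the bench, 50 mm up. x: the pin's pushing direction (level, away from the robot, within 0.25 rad of world +x), z up. Two ears 36 mm wide, 12 mm thick, 24 mm apart, tops 68 mm up, with the stand's 20 mm lug between; their holes (12.5 mm, far ear 15 mm) are in line. Its foot reaches 19 mm out from the face, 6 mm high.
- pin: Loose pin level in the holes: greased steel shank 10 mm across, 60 mm long, tapered tip; black plastic head 24 mm across, 8 mm thick. Origin: centre of the head's underside; x runs to the tip (outer face: x = -8 mm). The underside starts 19 to 26 mm short of the fork, tip past the lug; it slides in with under 3 N (first touch can spike to 8 N), until the head meets the ear.
- stand: White pipette stand, 1.6 kg, loose on the bench; base plate 160 x 270 x 8 mm. Origin on the bench; y along the row of cradles at y = -90, 0, +90 mm, x away from the robot. Cradles: square sleeves, 21.5 mm inside, 29.5 outside, 45 long, leaning 0.6 rad, tops towards the robot; mouth centre 118 mm up at x = 0. A steel arm at -y carries the lug, 210 mm from the middle cradle along y.
- pipette_disc: The pipette to hold: broad flat white disc 26 mm across on top; starts in any one of the three cradles, leaning 0.6 rad with its top towards the robot. 0.1 kg. Origin: the tip; z runs from the tip up the axis, x to the side with the finger rest (away from the robot), y along the row. Nose z 0 to 62 mm, grey shank 18 mm square to 120, collar 30 mm square to 128, handle to 190, disc to 202.
- handle (a point): Middle of that pipette's black handle, on its axis, 160 mm above the tip (axes as the pipette's). The handle is 62 mm long, 28 mm wide along y (flat sides to grip), 26 mm along x; a finger rest sticks out 11 mm on the +x side 25 mm above this point. Neighbouring handles are 90 mm away. Drawing it 125 mm along its axis brings the tip out of the cradle; about 2 mm play each side.
- pipette_rod: Another pipette, same size, but with only a thin rod 8 mm across and 12 mm long on top, in another cradle. Same frame (origin: the tip). To be left in place.
- pipette_plain: Third pipette, same size but with a bare flat top (ends at 190 mm), in the remaining cradle. Same frame (origin: the tip). To be left in place.
- dish: Shallow round white dish on the bench, to the robot's right of the stand, 90 mm across at the rim, 16 mm high. Origin: centre of its underside.
- jar: Small capped amber jar, 48 mm across, 60 mm high. A bystander. Origin: centre of its underside.
- marker: Blue marker pen lying on the bench, 13 mm thick, about 120 mm long. A bystander. Origin: under its middle.

How it is judged (in metres and radians):
On the way, in this order (a step that is already met when the one before it is completed fails the run):
1. the pin's head is home against the fork (x of pin in the frame of fork_face between -0.0025 and 0.004 m and y of pin in the frame of fork_face between -0.004 and 0.004 m and z of pin in the frame of fork_face between -0.005 and 0.004 m), for 0.2 s.
2. the disc-topped pipette is out of its cradle, in the fingers (contact force between the fingers and pipette_disc above 1 N and contact force between pipette_disc and stand below 0.05 N and height (world z) of pipette_disc above 0.1 m), for 0.1 s.
At the end, for the whole second after the job is handed in: Pin head within 2.5 mm of the fork; disc pipette held still by the fingers alone, within 0.15 rad of upright, tip 100 mm or more above the bench and within 30 mm of the dish's centre; stand and other pipettes within 15 mm, dish, jar and marker within 20 mm of their starts (all of step 1 and all of step 2 and angle between pipette_disc's own z axis and vertical below 0.15 rad and horizontal distance between pipette_disc and dish below 0.03 m and linear speed of pipette_disc below 0.03 m/s and angular speed of pipette_disc below 0.2 rad/s and angle between stand's own z axis and vertical below 0.05 rad and distance of each of stand, pipette_rod, pipette_plain from where it was at the start of the episode below 0.015 m and distance of each of dish, jar, marker from where it was at the start of the episode below 0.02 m); the arm keeps its last pose, push and grip.
It fails at once if another pipette pulled out or displaced (distance of any of pipette_rod, pipette_plain from where it was at the start of the episode above 0.02 m).
It fails at once if the stand shifted or tipped (distance of stand from where it was at the start of the episode above 0.02 m or angle between stand's own z axis and vertical above 0.12 rad).
It fails at once if the dish, jar or marker pushed away (distance of any of dish, jar, marker from where it was at the start of the episode above 0.03 m).
It also fails if it takes over 64 s, if anything falls off the work surface, if the arm or the gripper's body presses on something with over 40 N, if the wrist force passes 120 N, or if a joint passes its speed limit or range.

## Working session

There is one attempt and no reset: what is moved stays moved. The work goes in short steps, Python scripts to look and compute and a shell command to move; the robot and the scene stay as the last step left them, time stands still between calls to the robot, and variables do not carry over. Pictures are saved under pics/ and viewed, and the job is handed in when it is done.

```bash
mkdir -p pics; ls; python3 - <<'E'
from plant import ctrl
import cv2,numpy as np
s=ctrl.sense();print({k:np.round(v,3).tolist() for k,v in s.items()},ctrl.grip_point_offset)
for n in("side","top"):
    c=ctrl.read_camera(n);cv2.imwrite(f"pics/{n}0.png",c["frame"]);np.savez(f"{n}.npz",**c);print(c["K"].tolist(),np.round(c["camera_from_world"],4).tolist())
E
```

```text
pics
{'time_s': 0.0, 'qpos': [-75.293, 27.374, 1.279, 89.176, -0.657, 63.558, -4.763], 'dq': [-0.033, -0.031, 0.041, 0.029, -0.017, 0.005, -0.109], 'tau': [-0.0, -58.285, 1.535, -27.261, -0.054, 0.017, 0.0], 'tool_pos': [0.241, 0.63, 0.222], 'ee_rot': [[-0.0, -0.934, 0.357], [-0.002, 0.357, 0.934], [-1.0, -0.0, -0.002]], 'force': [-0.041, 0.311, -0.841], 'moment': [-0.008, 0.013, 0.021], 'gripper_width': 0.997} 0.0187
[[390.2362073523114, 0.0, 321.681928101719], [0.0, 390.2362073523114, 203.03247384348163], [0.0, 0.0, 1.0]] [[0.7185, -0.6954, -0.0124, -0.4238], [-0.4423, -0.443, -0.7798, 0.3315], [0.5369, 0.5658, -0.6259, 0.6612], [0.0, 0.0, 0.0, 1.0]]
[[472.63568815698676, 0.0, 322.31751900125005], [0.0, 472.63568815698676, 196.55196589540608], [0.0, 0.0, 1.0]] [[0.0141, -0.9999, -0.0059, 0.001], [-0.992, -0.0133, -0.1252, 0.5807], [0.1251, 0.0076, -0.9921, 1.1732], [0.0, 0.0, 0.0, 1.0]]
```

View pics/side0.png

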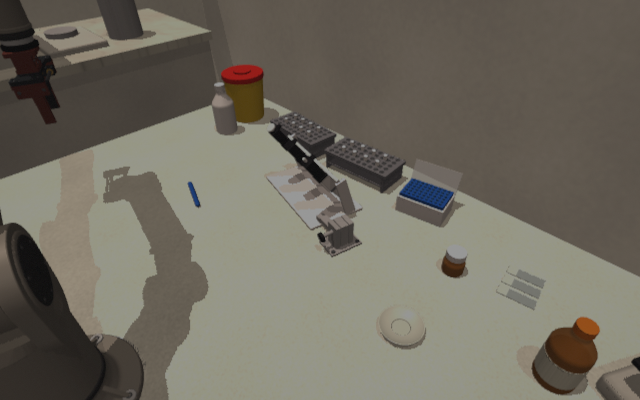

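View pics/top0.png

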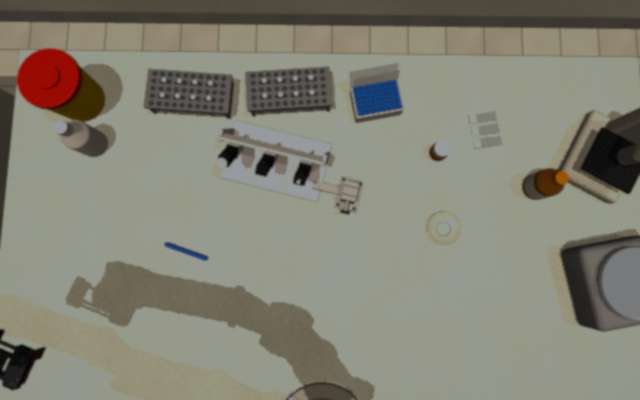

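```bash
python3 - <<'E'
import cv2,numpy as np
s=np.load("side.npz")["frame"];t=np.load("top.npz")["frame"]
g=lambda a:np.clip(255*(a/255.)**.6,0,255).astype(np.uint8)
cv2.imwrite("pics/s1.png",cv2.resize(g(s[115:265,255:375]),None,fx=4*1.,fy=4*1.,interpolation=cv2.INTER_CUBIC))
cv2.imwrite("pics/t1.png",cv2.resize(g(t[115:225,205:375]),None,fx=4.7,fy=4.7,interpolation=cv2.INTER_CUBIC))
E
```

```text
(no output)
```

View pics/s1.png

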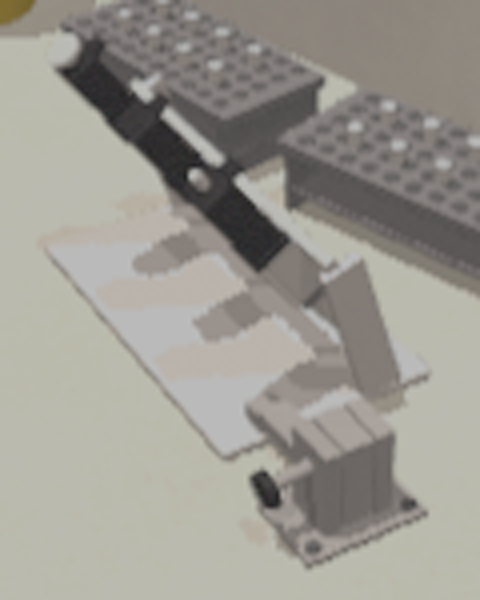

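View pics/t1.png

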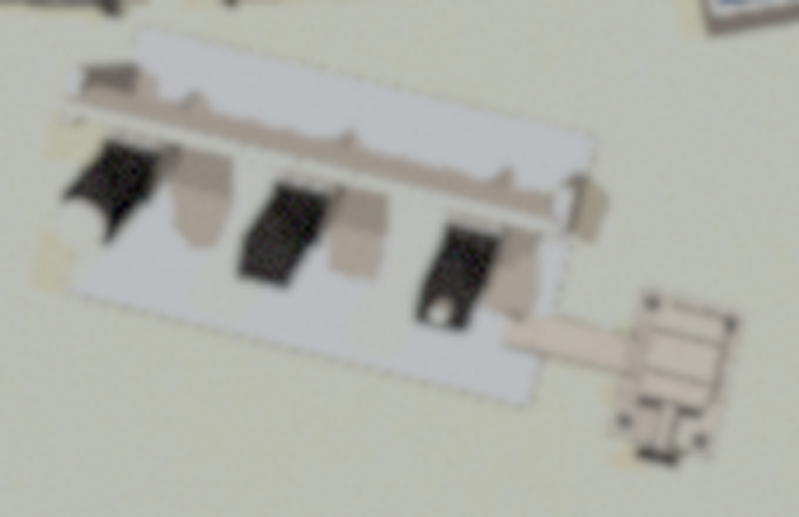

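```bash
cat > h.py <<'E'
import numpy as np
D={n:np.load(f"{n}.npz") for n in("side","top")}
def ray(n,uv):
    d=D[n];T=d["camera_from_world"];R=T[:3,:3];c=-R.T@T[:3,3]
    v=R.T@np.linalg.inv(d["K"])@np.array([uv[0],uv[1],1.]);return c,v/np.linalg.norm(v)
def plane(n,uv,z):
    c,v=ray(n,uv);return c+v*(z-c[2])/v[2]
def tri(a,b):
    (c1,v1),(c2,v2)=ray("side",a),ray("top",b)
    t=np.linalg.lstsq(np.c_[v1,-v2],c2-c1,rcond=None)[0]
    p,q=c1+v1*t[0],c2+v2*t[1];return (p+q)/2,np.linalg.norm(p-q)
def proj(n,p):
    d=D[n];T=d["camera_from_world"];q=d["K"]@(T[:3,:3]@p+T[:3,3]);return q[:2]/q[2]
S=lambda u,v:(255+(u+.5)/4-.5,115+(v+.5)/4-.5)
T=lambda u,v:(205+(u+.5)/4.7-.5,115+(v+.5)/4.7-.5)
E
python3 - <<'E'
from h import *
np.set_printoptions(precision=4,suppress=True)
c=[plane("top",T(*p),.008) for p in((75,290),(528,405),(592,132),(140,32))]
cs=[plane("side",S(*p),.008) for p in((42,243),(228,457),(428,372))]
print("top",np.array(c));print("side",np.array(cs))
for i in range(4): e=c[(i+1)%4]-c[i];print(np.linalg.norm(e),np.degrees(np.arctan2(e[1],e[0])))
for i in range(2): e=cs[i+1]-cs[i];print(np.linalg.norm(e),np.degrees(np.arctan2(e[1],e[0])))
print("center",np.mean(c,0),(cs[0]+cs[2])/2)
f=[plane("top",T(*p),.006) for p in((650,288),(742,312),(706,458),(612,430))]
print("foot",np.array(f),np.mean(f,0))
for i in range(4): e=f[(i+1)%4]-f[i];print(np.linalg.norm(e),np.degrees(np.arctan2(e[1],e[0])))
print("pinhead",tri(S(262,489),T(657,457)))
print("disc",tri(S(65,48),T(82,222)))
# blob masks
import cv2
E
```

```text
top [[ 0.6344  0.2783  0.008 ]
 [ 0.5729  0.0231  0.008 ]
 [ 0.7288 -0.0107  0.008 ]
 [ 0.7838  0.2474  0.008 ]]
side [[ 0.6338  0.2868  0.008 ]
 [ 0.5721  0.0176  0.008 ]
 [ 0.7229 -0.0151  0.008 ]]
0.26257430893528727 -103.55866943275606
0.15953517265675743 -12.224120479730828
0.2638807013018489 77.97569267623146
0.15250572586871644 168.292848527195
0.27618851675514494 -102.92019292415905
0.1543561257618418 -12.209316235656718
center [0.68   0.1345 0.008 ] [0.6784 0.1358 0.008 ]
foot [[ 0.6402 -0.0443  0.006 ]
 [ 0.6272 -0.096   0.006 ]
 [ 0.5448 -0.0763  0.006 ]
 [ 0.5597 -0.0239  0.006 ]] [ 0.593  -0.0601  0.006 ]
0.05326287485860335 -104.07826297311473
0.08473513982254247 166.54737228597168
0.05449839302091522 74.08744314716378
0.08298612957984991 -14.273207914705266
pinhead (array([ 0.5408, -0.0471,  0.0456]), np.float64(0.001156397700110303))
disc (array([0.6376, 0.2364, 0.1856]), np.float64(0.0011192853642876452))
```

```bash
python3 - <<'E'
import cv2,numpy as np
s=np.load("side.npz")["frame"];t=np.load("top.npz")["frame"]
g=lambda a:np.clip(255*(a/255.)**.6,0,255).astype(np.uint8)
cv2.imwrite("pics/s2.png",cv2.resize(g(s[118:198,262:342]),None,fx=7.5,fy=7.5,interpolation=cv2.INTER_NEAREST))
cv2.imwrite("pics/t2.png",cv2.resize(g(t[135:195,210:320]),None,fx=7,fy=7,interpolation=cv2.INTER_NEAREST))
E
```

```text
(no output)
```

View pics/s2.png

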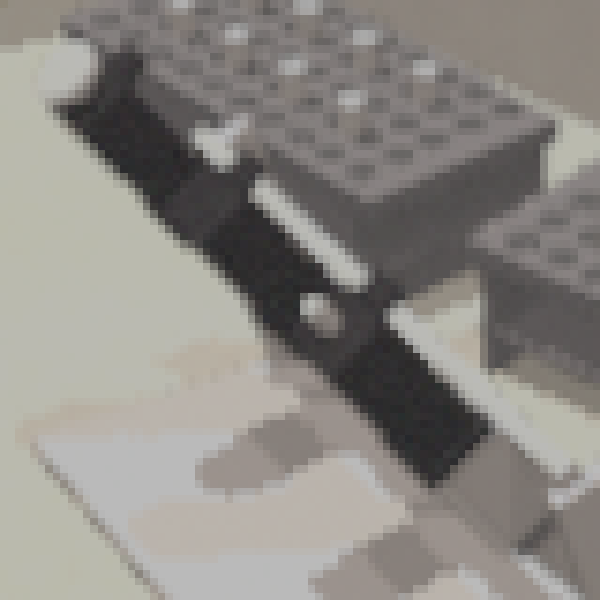

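View pics/t2.png

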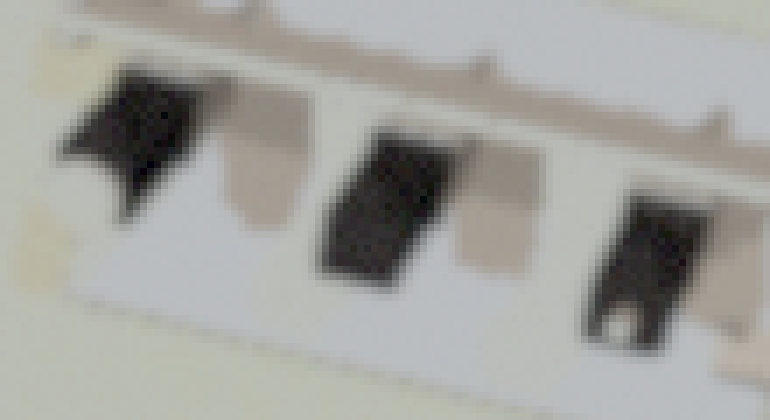

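```bash
cat >> h.py <<'E'
S2=lambda u,v:(262+u/7.5-.5,118+v/7.5-.5)
T2=lambda u,v:(210+u/7-.5,135+v/7-.5)
E
python3 - <<'E'
from h import *
np.set_printoptions(precision=4,suppress=True)
d=tri(S2(68,70),T2(85,195));r=tri(S2(313,308),T2(618,333));print(d,r)
e=d[0]-r[0];print(e,np.linalg.norm(e),np.degrees(np.arctan2(e[0],e[1])))
# handle bottom edge mids in top view, z of axis pt 128: unknown; spacing/yaw using equal height
for z in(.12,):
    P=[plane("top",T2(*p),z) for p in((165,82),(416,140),(670,203))];print(np.array(P))
    e=P[0]-P[2];print(np.linalg.norm(e),np.degrees(np.arctan2(e[0],e[1])))
P=[plane("top",T2(*p),.17) for p in((357,281),(622,345))];e=P[0]-P[1];print(P,np.linalg.norm(e),np.degrees(np.arctan2(e[0],e[1])))
y=np.radians(13);R=np.array([[np.cos(y),np.sin(y),0],[-np.sin(y),np.cos(y),0],[0,0,1]])
# predict projections from model: tip = disc - .202*a
a=R@np.array([-np.sin(.6),0,np.cos(.6)])
tip=d[0]-.202*a;print("tip",tip,"handle",tip+.16*a)
for off in(0,1,2):
  for zz,xx in((.190,-.013),(.128,0.013),(.128,-.013)):
    for yy in(.014,-.014):
      p=tip-off*.09*R[:,1]+zz*a+R@np.array([np.cos(.6)*xx,yy,np.sin(.6)*xx])
      u=proj("top",p);s=proj("side",p)
      print(off,zz,xx,yy,"t2",np.round((u+.5-[210,135])*7),"s2",np.round((s+.5-[262,118])*7.5))
E
```

```text
(array([0.6368, 0.2372, 0.185 ]), np.float64(0.0005018115670821334)) (array([0.5946, 0.0634, 0.1835]), np.float64(0.0007124502032091277))
[0.0422 0.1738 0.0015] 0.17885977316300258 13.64481281425071
[[0.6898 0.2257 0.12  ]
 [0.6705 0.1384 0.12  ]
 [0.6496 0.0505 0.12  ]]
0.17971487211337575 12.929506659466336
[array([0.6125, 0.1502, 0.17  ]), array([0.5924, 0.0631, 0.17  ])] 0.08941561755386762 12.941000475155745
tip [0.7479 0.2116 0.0183] handle [0.6599 0.2319 0.1503]
0 0.19 -0.013 0.014 t2 [ 52. 207.] s2 [ 46. 101.]
0 0.19 -0.013 -0.014 t2 [134. 227.] s2 [ 80. 133.]
0 0.128 0.013 0.014 t2 [120.  70.] s2 [195. 150.]
0 0.128 0.013 -0.014 t2 [199.  89.] s2 [230. 182.]
0 0.128 -0.013 0.014 t2 [112. 139.] s2 [146. 200.]
0 0.128 -0.013 -0.014 t2 [190. 158.] s2 [180. 233.]
1 0.19 -0.013 0.014 t2 [316. 272.] s2 [160. 210.]
1 0.19 -0.013 -0.014 t2 [399. 292.] s2 [198. 247.]
1 0.128 0.013 0.014 t2 [374. 132.] s2 [312. 257.]
1 0.128 0.013 -0.014 t2 [454. 151.] s2 [352. 293.]
1 0.128 -0.013 0.014 t2 [364. 200.] s2 [260. 310.]
1 0.128 -0.013 -0.014 t2 [443. 219.] s2 [299. 347.]
2 0.19 -0.013 0.014 t2 [582. 336.] s2 [289. 334.]
2 0.19 -0.013 -0.014 t2 [665. 356.] s2 [332. 376.]
2 0.128 0.013 0.014 t2 [630. 193.] s2 [445. 378.]
2 0.128 0.013 -0.014 t2 [710. 212.] s2 [489. 419.]
2 0.128 -0.013 0.014 t2 [617. 261.] s2 [389. 435.]
2 0.128 -0.013 -0.014 t2 [696. 280.] s2 [433. 476.]
```

```bash
python3 - <<'E'
from h import *
import cv2
np.set_printoptions(precision=4,suppress=True)
t=D["top"]["frame"]
g=np.clip(255*(t[200:256,410:476]/255.)**.6,0,255).astype(np.uint8)
cv2.imwrite("pics/d.png",cv2.resize(g,None,fx=9,fy=9,interpolation=cv2.INTER_NEAREST))
s=D["side"]["frame"]
g=np.clip(255*(s[296:356,365:440]/255.)**.6,0,255).astype(np.uint8)
cv2.imwrite("pics/ds.png",cv2.resize(g,None,fx=8,fy=8,interpolation=cv2.INTER_NEAREST))
E
```

```text
(no output)
```

View pics/d.png

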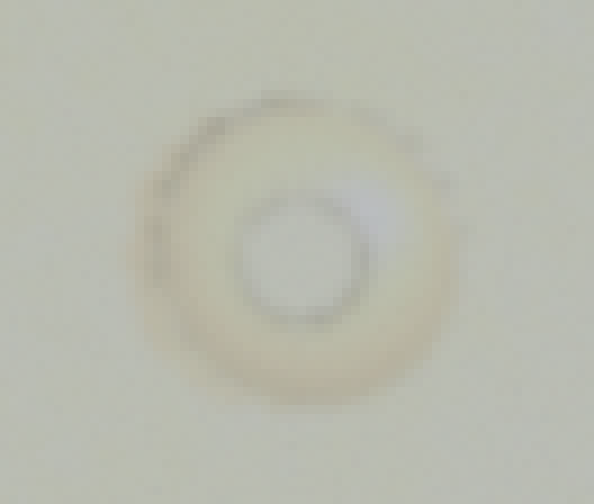

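View pics/ds.png

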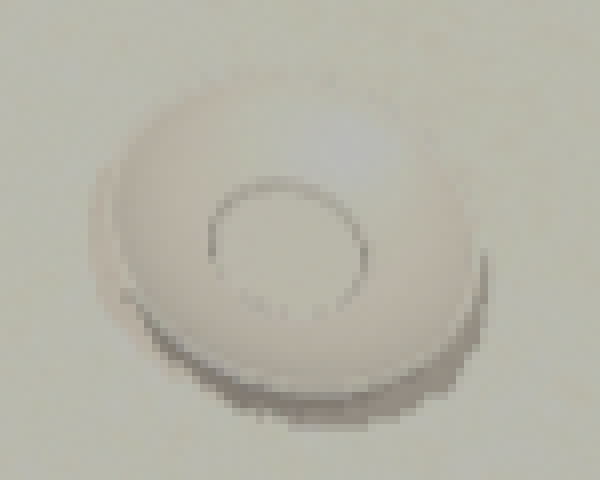

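```bash
cat > pl.py <<'E'
import numpy as np
from scipy.spatial.transform import Rotation as Ro
from plant import ctrl
Y=np.radians(13);X=np.array([np.cos(Y),-np.sin(Y),0]);Yv=np.array([np.sin(Y),np.cos(Y),0])
def tool(t): # tool x tilted t from down toward X; jaw z along stand y
    x=np.sin(t)*X-np.cos(t)*np.array([0,0,1]);z=Yv;return np.c_[x,np.cross(z,x),z]
def go(p,Rt,s=None):
    s=s or ctrl.sense();R=np.array(s["ee_rot"]);
    return (np.round(R.T@(np.array(p)-s["tool_pos"])*100,2).tolist(),np.round(Ro.from_matrix(R.T@Rt).as_rotvec(),4).tolist())
E
python3 - <<'E'
from h import *;from pl import *
print("dish",tri((401.4,324.9),(443.4,227.5)),plane("top",(443.4,227.5),.016),plane("side",(401.4,324.9),.016))
print(go([.4915,-.040,.20],tool(0)))
E
```

```text
dish (array([ 0.50771374, -0.30624101,  0.0086562 ]), np.float64(0.0007363599113636055)) [ 0.50698412 -0.30414202  0.016     ] [ 0.50342593 -0.30886972  0.016     ]
([2.27, -47.34, -53.65], [-0.1379, -0.0016, 0.0])
```

```bash
python3 -m inch '[{"gripper":0,"offset":[2.3,-47.3,-53.7],"rot":[-0.138,-0.0016,0]},{"gripper":0,"offset":[2.3,-47.3,-53.7],"rot":[-0.138,-0.0016,0]},{"gripper":0,"offset":[2.3,-47.3,-53.7],"rot":[-0.138,-0.0016,0]},{"gripper":0,"offset":[2.3,-47.3,-53.7],"rot":[-0.138,-0.0016,0]},{"gripper":0,"offset":[2.3,-47.3,-53.7],"rot":[-0.138,-0.0016,0]}]' 30
python3 -c "
from pl import *
print(go([.4915,-.040,.20],tool(0)))"
```

```text
time_s: 0.72
tool_pos: [0.3504, 0.3358, 0.2124]
ee_rot: [[0.0, -0.974, 0.225], [0.001, 0.225, 0.974], [-1.0, -0.0, 0.001]]
force: [0.9, 0.8, 0.1]
gripper_width: 0.471
([1.19, -22.2, -33.44], [0.0, 0.0014, 0.0001])
```

```bash
python3 -m inch '[{"gripper":0,"offset":[1.2,-22,-33],"rot":[0,0,0]},{"gripper":0,"offset":[1.2,-22,-33],"rot":[0,0,0]},{"gripper":0,"offset":[1.2,-22,-33],"rot":[0,0,0]},{"gripper":0,"offset":[1.2,-22,-33],"rot":[0,0,0]},{"gripper":0,"offset":[1.2,-22,-33],"rot":[0,0,0]}]'
python3 -m inch '[{"gripper":0,"offset":[0,0,0],"rot":[0,0,0]},{"gripper":0,"offset":[0,0,0],"rot":[0,0,0]}]'
python3 -c "
from pl import *
print(go([.4915,-.040,.20],tool(0)))"
```

```text
time_s: 1.35
tool_pos: [0.4607, 0.0439, 0.2028]
ee_rot: [[0.001, -0.974, 0.225], [0.002, 0.225, 0.974], [-1.0, -0.0, 0.002]]
force: [0.6, 1.0, -0.5]
gripper_width: 0.003
time_s: 1.6
tool_pos: [0.4601, 0.0463, 0.2025]
ee_rot: [[-0.0, -0.974, 0.225], [0.002, 0.225, 0.974], [-1.0, 0.001, 0.002]]
force: [-0.7, 0.5, -0.9]
gripper_width: 0.007
([0.24, -5.01, -7.7], [-0.0001, 0.0017, -0.0006])
```

```bash
python3 -m inch '[{"gripper":0,"offset":[2,-5,-7.9],"rot":[0,0.0015,0]},{"gripper":0,"offset":[2,-5,-7.9],"rot":[0,0.0015,0]},{"gripper":0,"offset":[10,-5,-7.9],"rot":[0,0.0015,0]},{"gripper":0,"offset":[16.2,-5,-7.9],"rot":[0,0.0015,0]},{"gripper":0,"offset":[16.2,-5,-7.9],"rot":[0,0.0015,0]}]'
python3 - <<'E'
from pl import *;import cv2
h=np.array([.5405,-.0484,.05])
s=ctrl.sense();p=np.array(s["tool_pos"]);print(p,(h-p)@X,(h-p)@Yv)
for n,(a,b,c,d) in dict(side=(190,280,270,390),top=(150,240,290,400)).items():
    f=ctrl.read_camera(n)["frame"][a:b,c:d];f=np.clip(255*(f/255.)**.6,0,255).astype(np.uint8)
    cv2.imwrite(f"pics/{n}2.png",cv2.resize(f,None,fx=6,fy=6,interpolation=cv2.INTER_CUBIC))
E
```

```text
time_s: 2.22
tool_pos: [0.4887, -0.0402, 0.0377]
ee_rot: [[-0.007, -0.975, 0.222], [0.0, 0.222, 0.975], [-1.0, 0.007, -0.001]]
force: [-0.6, -0.4, 0.8]
gripper_width: 0.008
[ 0.48872437 -0.04015796  0.03765612] 0.05230268367920985 0.003616188011956546
```

View pics/side2.png

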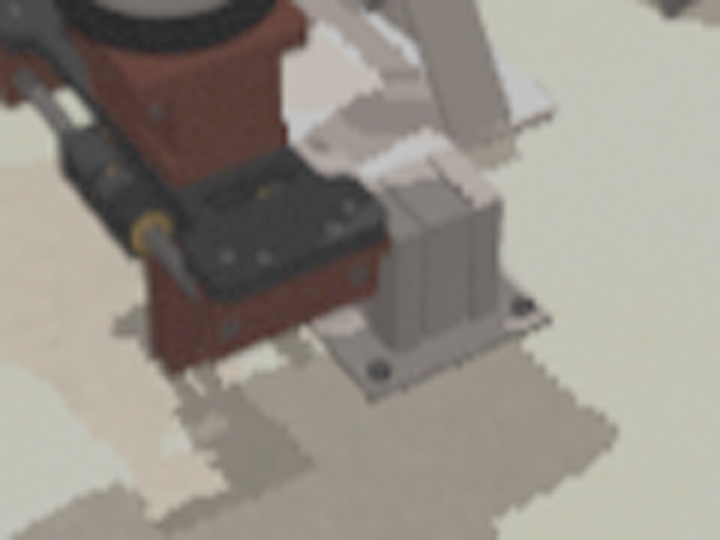

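View pics/top2.png

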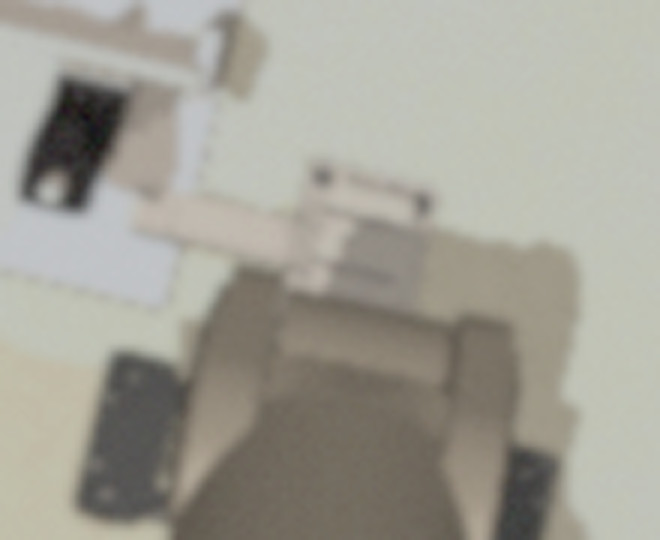

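```bash
python3 -m inch '[{"gripper":0,"offset":[0,-1.8,0],"rot":[0,0,0]},{"gripper":0,"offset":[0,-3.3,0],"rot":[0,0,0]},{"gripper":0,"offset":[0,-3.3,0],"rot":[0,0,0]}]'
for i in 1 2 ; do python3 -c "
from pl import *
s=ctrl.sense();print(s['tool_pos'],s['force'],s['moment'])"; python3 -m inch '[{"gripper":0,"offset":[0,-0.2,0],"rot":[0,0,0]},{"gripper":0,"offset":[0,-0.4,0],"rot":[0,0,0]},{"gripper":0,"offset":[0,-0.4,0],"rot":[0,0,0]}]'; done
```

```text
time_s: 2.7
tool_pos: [0.5259, -0.0494, 0.0423]
ee_rot: [[0.004, -0.974, 0.225], [0.0, 0.225, 0.974], [-1.0, -0.004, 0.001]]
force: [0.3, -0.2, 0.7]
gripper_width: 0.004
[ 0.52592438 -0.04944258  0.04229614] [ 0.34786097 -0.15154266  0.65543395] [ 0.01005885  0.00603137 -0.02426764]
time_s: 3.08
tool_pos: [0.5274, -0.0504, 0.0407]
ee_rot: [[-0.0, -0.974, 0.225], [0.0, 0.225, 0.974], [-1.0, 0.0, 0.0]]
force: [-0.1, 0.2, -0.3]
gripper_width: 0.007
[ 0.52738954 -0.05041993  0.04068367] [-0.13976103  0.20103847 -0.25571817] [0.00885426 0.02359662 0.02125601]
time_s: 3.45
tool_pos: [0.5316, -0.0514, 0.0406]
ee_rot: [[0.0, -0.974, 0.225], [0.0, 0.225, 0.974], [-1.0, -0.0, 0.0]]
force: [0.4, -0.3, 0.1]
gripper_width: 0.003
```

```bash
for i in 1 2 3; do python3 -m inch '[{"gripper":0,"offset":[0,-0.15,0],"rot":[0,0,0]},{"gripper":0,"offset":[0,-0.3,0],"rot":[0,0,0]},{"gripper":0,"offset":[0,-0.3,0],"rot":[0,0,0]}]' | grep -E "pos|force|time"; python3 -c "
from pl import *
s=ctrl.sense();print(s['force']@X,s['moment'])";done
```

```text
time_s: 3.82
tool_pos: [0.5345, -0.0521, 0.0406]
force: [-0.2, 0.6, 0.2]
-0.287437637600424 [-0.01310663  0.00061598 -0.00722917]
time_s: 4.2
tool_pos: [0.5374, -0.0528, 0.0407]
force: [-0.6, 0.6, -1.1]
-0.7632057970308875 [-0.02284342  0.02996046 -0.00529247]
time_s: 4.58
tool_pos: [0.5404, -0.0535, 0.0407]
force: [-0.7, -1.4, 0.8]
-0.40818863788965337 [ 0.00895821  0.06786208 -0.01828607]
```

```bash
for i in 1 2 3 ; do python3 -m inch '[{"gripper":0,"offset":[0,-0.15,0],"rot":[0,0,0]},{"gripper":0,"offset":[0,-0.3,0],"rot":[0,0,0]},{"gripper":0,"offset":[0,-0.3,0],"rot":[0,0,0]}]' | grep -E "pos|force|time"; python3 -c "
from pl import *
s=ctrl.sense();print(s['force']@X,s['moment'])";done
python3 - <<'E'
from pl import *;import cv2
for n,(a,b,c,d) in dict(side=(190,280,270,390),top=(150,240,290,400)).items():
    f=ctrl.read_camera(n)["frame"][a:b,c:d];f=np.clip(255*(f/255.)**.6,0,255).astype(np.uint8)
    cv2.imwrite(f"pics/{n}3.png",cv2.resize(f,None,fx=6,fy=6,interpolation=cv2.INTER_CUBIC))
E
```

```text
time_s: 4.95
tool_pos: [0.5433, -0.0541, 0.0406]
force: [-0.4, -0.8, -0.4]
-0.15718220194495894 [ 0.05814213 -0.01574665 -0.03018831]
time_s: 5.32
tool_pos: [0.5462, -0.0548, 0.0407]
force: [-0.1, -0.2, 0.3]
-0.01695616229968689 [-0.00555671  0.0448597  -0.01912755]
time_s: 5.7
tool_pos: [0.5492, -0.0555, 0.0406]
force: [0.5, -0.1, 0.2]
0.5266041018865942 [0.01850313 0.05004982 0.02167541]
```

View pics/side3.png

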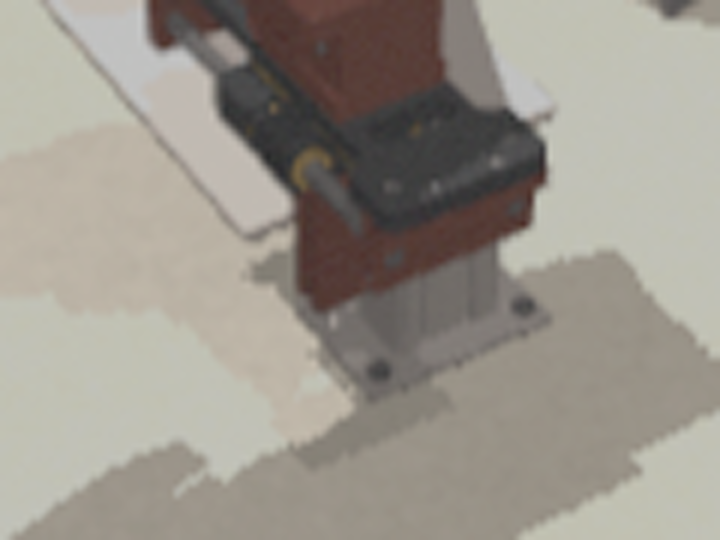

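View pics/top3.png

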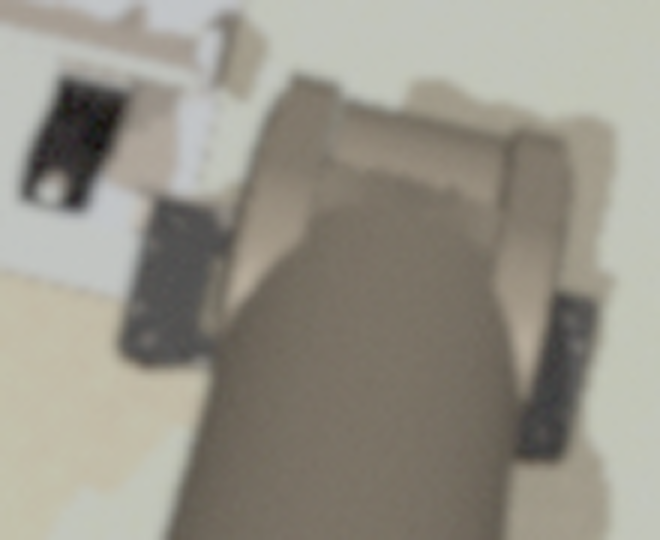

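```bash
for i in 1 2 3 ; do python3 -m inch '[{"gripper":0,"offset":[0,-0.1,0],"rot":[0,0,0]},{"gripper":0,"offset":[0,-0.2,0],"rot":[0,0,0]},{"gripper":0,"offset":[0,-0.2,0],"rot":[0,0,0]}]' | grep -E "pos|force|time"; python3 -c "
from pl import *
s=ctrl.sense();print(s['force']@X,s['moment'])";done
```

```text
time_s: 6.18
tool_pos: [0.5508, -0.0559, 0.0406]
force: [-0.5, -0.1, 0.3]
-0.45475163672049396 [ 0.00790884  0.17375032 -0.02968966]
time_s: 6.55
tool_pos: [0.5508, -0.0559, 0.0404]
force: [-6.8, 2.0, 6.7]
-7.060555810397749 [0.37427995 1.39815914 0.0115176 ]
time_s: 6.92
tool_pos: [0.5508, -0.0559, 0.0401]
force: [-11.8, 2.3, 10.2]
-11.991629333602106 [0.62190753 2.39178995 0.05142801]
```

```bash
python3 -m inch '[{"gripper":0,"offset":[0,0.4,0],"rot":[0,0,0]},{"gripper":0,"offset":[0,5,0],"rot":[0,0,0]},{"gripper":0.2,"offset":[-6,6,0],"rot":[0,0,0]},{"gripper":1,"offset":[-12,8,3],"rot":[0,0,0]},{"gripper":1,"offset":[-18,12,9],"rot":[0,0,0]}]'
python3 -m inch '[{"gripper":1,"offset":[-2,2,6],"rot":[0,0,0]},{"gripper":1,"offset":[-2,2,12],"rot":[0,0,0]},{"gripper":1,"offset":[-2,2,18],"rot":[0,0,0]},{"gripper":1,"offset":[-2,2,18],"rot":[0,0,0]}]'
python3 - <<'E'
from pl import *;import cv2
for n,(a,b,c,d) in dict(side=(115,265,255,375),top=(115,225,205,375)).items():
    C=ctrl.read_camera(n);np.savez(f"{n}.npz",**C);f=C["frame"][a:b,c:d];f=np.clip(255*(f/255.)**.6,0,255).astype(np.uint8)
    k=4 if n=="side" else 4.7
    cv2.imwrite(f"pics/{n}4.png",cv2.resize(f,None,fx=k,fy=k,interpolation=cv2.INTER_CUBIC))
E
```

```text
time_s: 7.55
tool_pos: [0.4696, 0.0307, 0.1979]
ee_rot: [[0.005, -0.974, 0.228], [0.001, 0.228, 0.974], [-1.0, -0.004, 0.002]]
force: [-0.1, 2.2, 0.6]
gripper_width: 0.307
time_s: 8.05
tool_pos: [0.4899, 0.2166, 0.2155]
ee_rot: [[0.002, -0.976, 0.217], [0.002, 0.217, 0.976], [-1.0, -0.002, 0.003]]
force: [-0.5, 0.0, -0.4]
gripper_width: 0.763
```

View pics/side4.png

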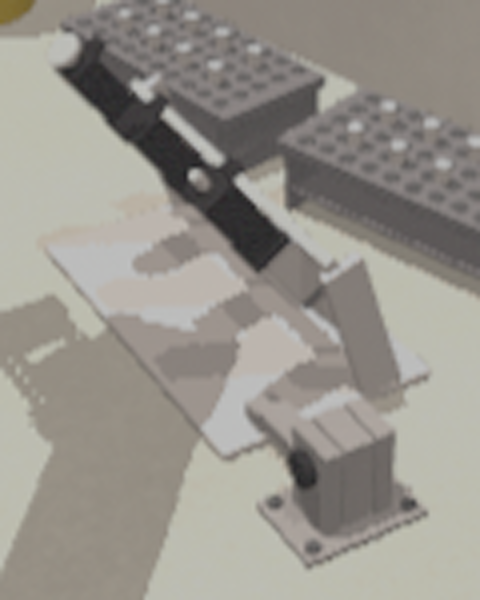

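View pics/top4.png

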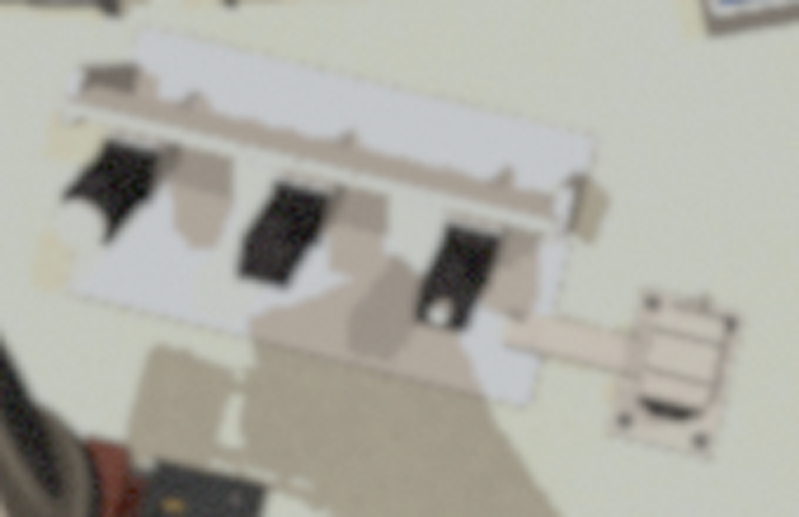

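```bash
cat >> pl.py <<'E'
tip=np.array([.7479,.2116,.0183]);a=-tool(.6)[:,0]
E
python3 - <<'E'
from h import *;from pl import *
for p in ([.5707,-.0546,.05],[.5707-.0078,-.0546+.0018,.05],[.5707,-.0546,.068]):
    p=np.array(p);print(((proj("side",p)+.5-[255,115])*4).round(1),((proj("top",p)+.5-[205,115])*4.7).round(1))
print(go(tip+.2743*a,tool(.6)),tip+.2743*a)
E
```

```text
[309.4 464.9] [671.5 402.4]
[297.7 469.9] [668.1 416.8]
[309.6 441.8] [673.1 398.4]
([-2.94, -9.67, 5.87], [0.001, 0.0002, -0.5992]) [0.59698817 0.24644074 0.24468956]
```

```bash
python3 -m inch '[{"gripper":1,"offset":[-3,0,5.8],"rot":[0,0,-0.18]},{"gripper":1,"offset":[-3,-2,5.8],"rot":[0,0,-0.36]},{"gripper":1,"offset":[-3,-6,5.8],"rot":[0,0,-0.54]},{"gripper":1,"offset":[-3,-9.5,5.8],"rot":[0,0,-0.6]},{"gripper":1,"offset":[-3,-9.5,5.8],"rot":[0,0,-0.6]}]'
python3 -m inch '[{"gripper":1,"offset":[0,0,0],"rot":[0,0,0]},{"gripper":1,"offset":[0,0,0],"rot":[0,0,0]}]'
python3 - <<'E'
from pl import *;import cv2
print(go(tip+.2743*a,tool(.6)),go(tip+.1443*a,tool(.6)))
for n,(u,v,c,d) in dict(side=(40,240,180,380),top=(100,260,170,370)).items():
    C=ctrl.read_camera(n);f=C["frame"][u:v,c:d];f=np.clip(255*(f/255.)**.6,0,255).astype(np.uint8)
    cv2.imwrite(f"pics/{n}5.png",cv2.resize(f,None,fx=3,fy=3,interpolation=cv2.INTER_CUBIC))
E
```

```text
time_s: 8.78
tool_pos: [0.5955, 0.2428, 0.245]
ee_rot: [[0.549, -0.804, 0.229], [-0.13, 0.188, 0.974], [-0.825, -0.565, -0.001]]
force: [-1.0, -0.2, -0.4]
gripper_width: 1.0
time_s: 9.02
tool_pos: [0.5948, 0.2456, 0.2457]
ee_rot: [[0.55, -0.804, 0.226], [-0.126, 0.187, 0.974], [-0.826, -0.564, 0.001]]
force: [0.2, 0.1, -0.1]
gripper_width: 1.0
([0.2, -0.1, 0.14], [-0.0011, 0.0005, -0.0004]) ([13.2, -0.11, 0.13], [-0.0011, 0.0005, -0.0004])
```

View pics/side5.png

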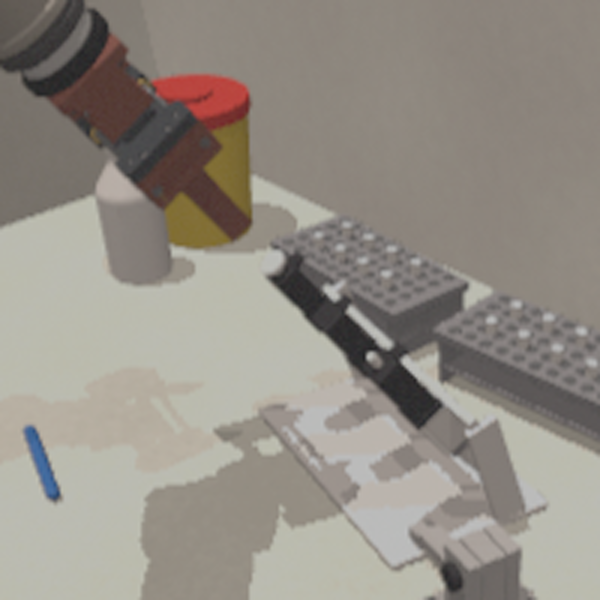

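View pics/top5.png

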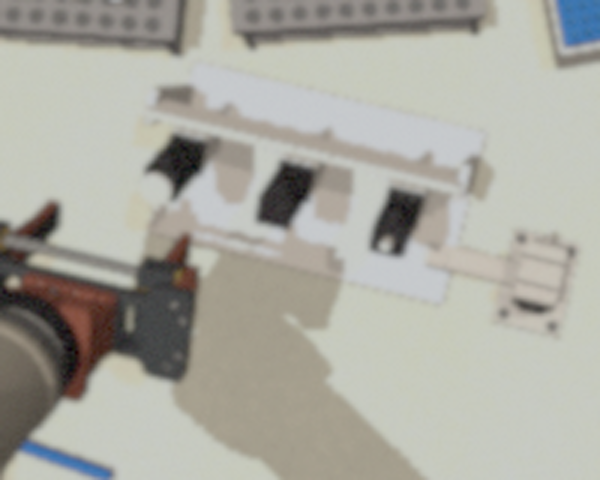

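```bash
python3 -m inch '[{"gripper":1,"offset":[3,-0.1,0.1],"rot":[0,0,0]},{"gripper":1,"offset":[6,-0.1,0.1],"rot":[0,0,0]},{"gripper":1,"offset":[8,-0.1,0.1],"rot":[0,0,0]},{"gripper":1,"offset":[8,-0.1,0.1],"rot":[0,0,0]}]'
python3 - <<'E'
from pl import *;import cv2
print(go(tip+.1443*a,tool(.6)))
for n,(u,v,c,d) in dict(side=(40,240,180,380),top=(100,260,170,370)).items():
    C=ctrl.read_camera(n);f=C["frame"][u:v,c:d];f=np.clip(255*(f/255.)**.6,0,255).astype(np.uint8)
    cv2.imwrite(f"pics/{n}6.png",cv2.resize(f,None,fx=3,fy=3,interpolation=cv2.INTER_CUBIC))
E
```

```text
time_s: 9.62
tool_pos: [0.6398, 0.2356, 0.1788]
ee_rot: [[0.549, -0.805, 0.226], [-0.129, 0.185, 0.974], [-0.826, -0.564, -0.002]]
force: [-0.2, -0.6, 0.1]
gripper_width: 0.999
([5.07, -0.08, 0.11], [0.0003, -0.0023, -0.0009])
```

View pics/side6.png

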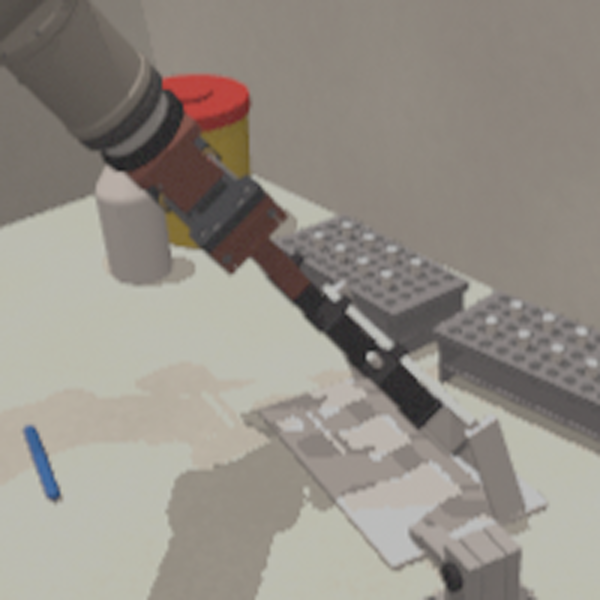

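View pics/top6.png

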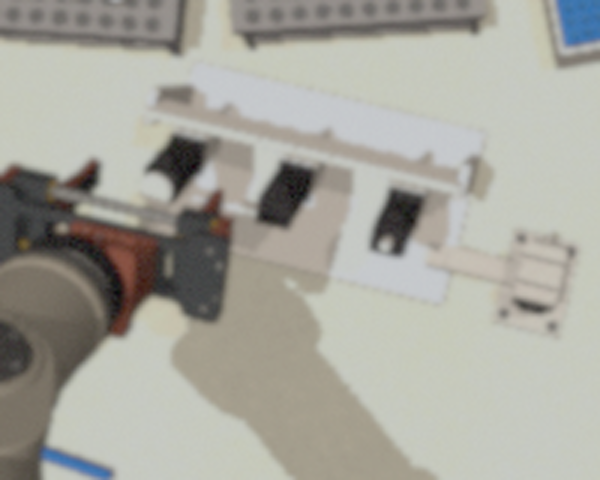

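```bash
python3 -m inch '[{"gripper":1,"offset":[2,-0.1,0.1],"rot":[0,0,0]},{"gripper":1,"offset":[4,-0.1,0.1],"rot":[0,0,0]},{"gripper":1,"offset":[5,-0.1,0.1],"rot":[0,0,0]},{"gripper":1,"offset":[5,-0.1,0.1],"rot":[0,0,0]}]'
python3 - <<'E'
from pl import *;import cv2
print(go(tip+.1443*a,tool(.6)))
for n,(u,v,c,d) in dict(side=(90,240,230,380),top=(100,220,200,350)).items():
    C=ctrl.read_camera(n);f=C["frame"][u:v,c:d];f=np.clip(255*(f/255.)**.6,0,255).astype(np.uint8)
    cv2.imwrite(f"pics/{n}7.png",cv2.resize(f,None,fx=4,fy=4,interpolation=cv2.INTER_CUBIC))
E
```

```text
time_s: 10.22
tool_pos: [0.6684, 0.231, 0.1394]
ee_rot: [[0.55, -0.804, 0.225], [-0.127, 0.186, 0.974], [-0.825, -0.565, 0.0]]
force: [-0.4, -0.1, -0.4]
gripper_width: 0.999
([0.19, 0.08, -0.11], [0.0, 0.0001, 0.0001])
```

View pics/side7.png

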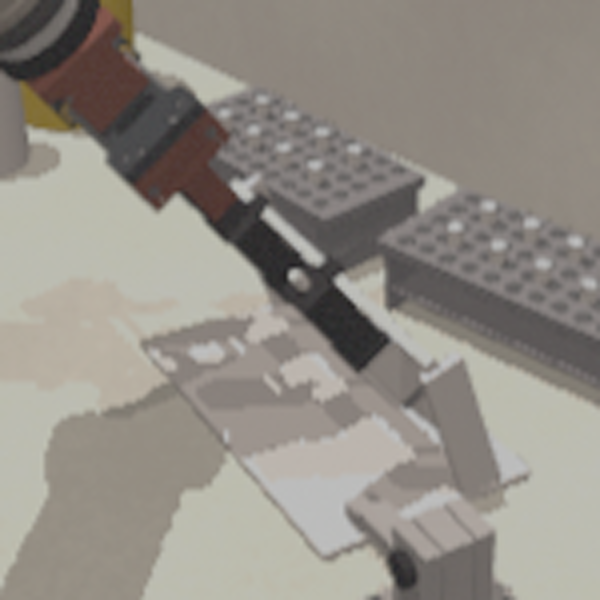

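View pics/top7.png

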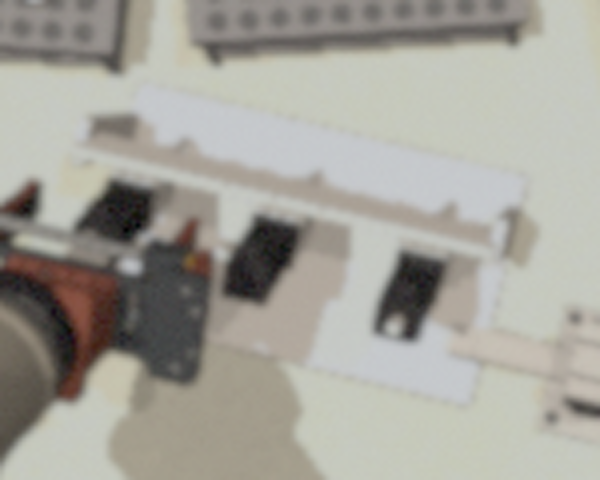

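```bash
python3 -m inch '[{"gripper":0.4,"offset":[0.1,0.1,-0.1],"rot":[0,0,0]},{"gripper":0.3,"offset":[0.1,0.1,-0.1],"rot":[0,0,0]},{"gripper":0.2,"offset":[0.1,0.1,-0.1],"rot":[0,0,0]},{"gripper":0,"offset":[0.1,0.1,-0.1],"rot":[0,0,0]},{"gripper":0,"offset":[0.1,0.1,-0.1],"rot":[0,0,0]}]' 30
python3 -m inch '[{"gripper":0,"offset":[0,0,0],"rot":[0,0,0]},{"gripper":0,"offset":[0,0,0],"rot":[0,0,0]},{"gripper":0,"offset":[0,0,0],"rot":[0,0,0]}]'
```

```text
time_s: 10.95
tool_pos: [0.668, 0.23, 0.1378]
ee_rot: [[0.55, -0.804, 0.225], [-0.127, 0.186, 0.974], [-0.825, -0.565, 0.0]]
force: [0.2, -1.5, 1.2]
gripper_width: 0.468
time_s: 11.32
tool_pos: [0.668, 0.23, 0.1378]
ee_rot: [[0.55, -0.804, 0.225], [-0.127, 0.186, 0.974], [-0.825, -0.565, 0.0]]
force: [0.9, -0.2, -0.3]
gripper_width: 0.318
```

```bash
python3 -m inch '[{"gripper":0,"offset":[-0.5,0,0],"rot":[0,0,0]},{"gripper":0,"offset":[-1.5,0,0],"rot":[0,0,0]},{"gripper":0,"offset":[-2.5,0,0],"rot":[0,0,0]},{"gripper":0,"offset":[-3,0,0],"rot":[0,0,0]},{"gripper":0,"offset":[-3,0,0],"rot":[0,0,0]}]'
python3 - <<'E'
from pl import *;import cv2
for n,(u,v,c,d) in dict(side=(90,240,230,380),top=(100,220,200,350)).items():
    C=ctrl.read_camera(n);f=C["frame"][u:v,c:d];f=np.clip(255*(f/255.)**.6,0,255).astype(np.uint8)
    cv2.imwrite(f"pics/{n}8.png",cv2.resize(f,None,fx=4,fy=4,interpolation=cv2.INTER_CUBIC))
E
```

```text
time_s: 11.95
tool_pos: [0.6512, 0.2343, 0.1631]
ee_rot: [[0.551, -0.804, 0.224], [-0.126, 0.186, 0.975], [-0.825, -0.565, 0.001]]
force: [-0.0, 1.0, -0.8]
gripper_width: 0.319
```

View pics/side8.png

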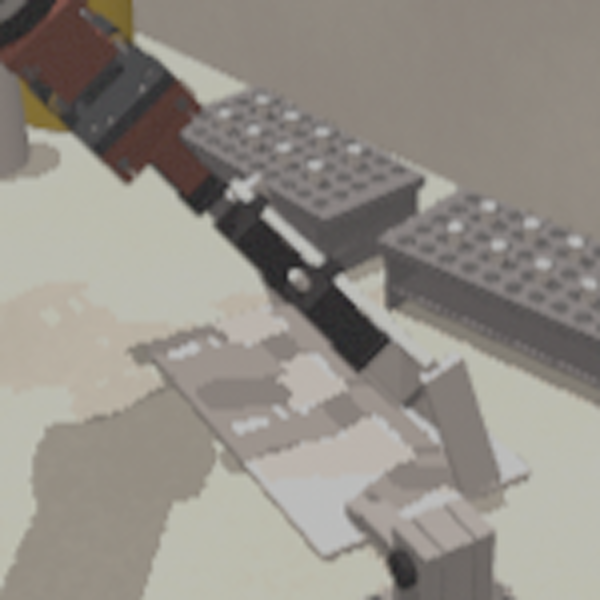

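View pics/top8.png

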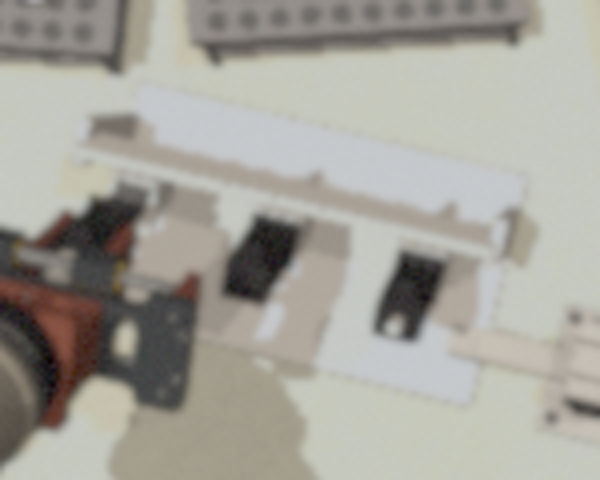

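Handle is moving out with the fingers and the stand is still; continue drawing.

```bash
python3 -m inch '[{"gripper":0,"offset":[-1,0,0],"rot":[0,0,0]},{"gripper":0,"offset":[-2.5,0,0],"rot":[0,0,0]},{"gripper":0,"offset":[-4,0,0],"rot":[0,0,0]},{"gripper":0,"offset":[-5,0,0],"rot":[0,0,0]},{"gripper":0,"offset":[-5,0,0],"rot":[0,0,0]}]'
python3 -m inch '[{"gripper":0,"offset":[-1.5,0,0],"rot":[0,0,0]},{"gripper":0,"offset":[-3,0,0],"rot":[0,0,0]},{"gripper":0,"offset":[-5,0,0],"rot":[0,0,0]},{"gripper":0,"offset":[-7,0,0],"rot":[0,0,0]},{"gripper":0,"offset":[-7,0,0],"rot":[0,0,0]}]'
python3 - <<'E'
from pl import *;import cv2
for n,(u,v,c,d) in dict(side=(40,240,180,380),top=(100,260,170,370)).items():
    C=ctrl.read_camera(n);f=C["frame"][u:v,c:d];f=np.clip(255*(f/255.)**.6,0,255).astype(np.uint8)
    cv2.imwrite(f"pics/{n}9.png",cv2.resize(f,None,fx=3,fy=3,interpolation=cv2.INTER_CUBIC))
E
```

```text
time_s: 12.68
tool_pos: [0.6238, 0.2409, 0.2048]
ee_rot: [[0.551, -0.804, 0.224], [-0.125, 0.186, 0.975], [-0.825, -0.565, 0.002]]
force: [0.3, -0.0, -1.3]
gripper_width: 0.319
time_s: 13.3
tool_pos: [0.5854, 0.2502, 0.2633]
ee_rot: [[0.552, -0.804, 0.224], [-0.124, 0.186, 0.975], [-0.825, -0.565, 0.003]]
force: [-0.1, -0.4, -1.4]
gripper_width: 0.317
```

View pics/side9.png

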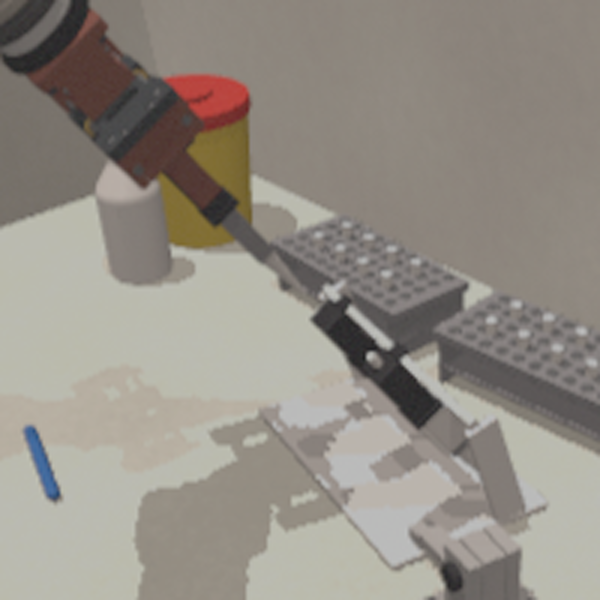

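View pics/top9.png

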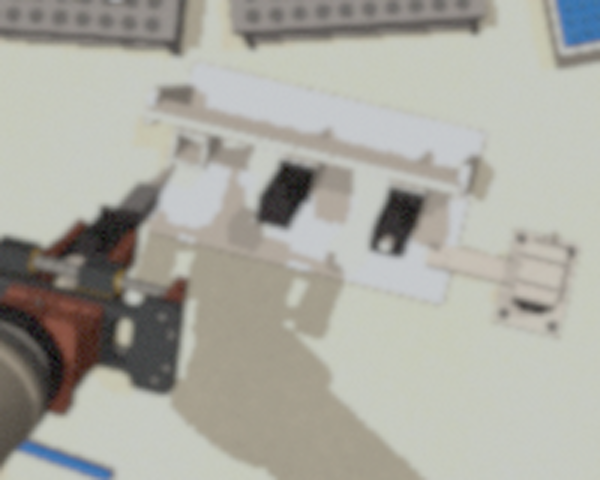

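```bash
python3 -m inch '[{"gripper":0,"offset":[-2,0,0],"rot":[0,0,0]},{"gripper":0,"offset":[-3.5,0,0],"rot":[0,0,0]}]'
python3 - <<'E'
from pl import *
print(go([.5,.25,.36],tool(0)))
E
```

```text
time_s: 13.65
tool_pos: [0.566, 0.2531, 0.2904]
ee_rot: [[0.55, -0.804, 0.226], [-0.128, 0.186, 0.974], [-0.825, -0.564, -0.001]]
force: [0.1, 0.9, -1.0]
gripper_width: 0.319
([-9.34, 1.32, -1.8], [-0.0003, -0.0011, 0.5998])
```

```bash
python3 -m inch '[{"gripper":0,"offset":[-3,0,-0.5],"rot":[0,0,0.14]},{"gripper":0,"offset":[-6,0.5,-1],"rot":[0,0,0.28]},{"gripper":0,"offset":[-8,1,-1.4],"rot":[0,0,0.42]},{"gripper":0,"offset":[-9,1.3,-1.8],"rot":[0,0,0.56]},{"gripper":0,"offset":[-9,1.3,-1.8],"rot":[0,0,0.6]}]'
python3 -m inch '[{"gripper":0,"offset":[0,0,0],"rot":[0,0,0]},{"gripper":0,"offset":[0,0,0],"rot":[0,0,0]}]'
python3 - <<'E'
from pl import *
print(go([.506,-.306,.36],tool(0)))
E
```

```text
time_s: 14.28
tool_pos: [0.5035, 0.2488, 0.3583]
ee_rot: [[-0.001, -0.974, 0.227], [0.001, 0.227, 0.974], [-1.0, 0.001, 0.001]]
force: [0.5, 0.5, -1.3]
gripper_width: 0.318
time_s: 14.52
tool_pos: [0.5018, 0.2499, 0.357]
ee_rot: [[0.0, -0.975, 0.224], [-0.001, 0.224, 0.975], [-1.0, -0.0, -0.001]]
force: [-0.5, 0.6, -1.1]
gripper_width: 0.317
([-0.26, -12.88, -54.08], [0.0006, -0.0006, 0.0003])
```

```bash
python3 -m inch '[{"gripper":0,"offset":[-0.3,-0.5,-2],"rot":[0,0,0]},{"gripper":0,"offset":[-0.3,-1.5,-6],"rot":[0,0,0]},{"gripper":0,"offset":[-0.3,-2.5,-10],"rot":[0,0,0]},{"gripper":0,"offset":[-0.3,-3.4,-14],"rot":[0,0,0]},{"gripper":0,"offset":[-0.3,-4.3,-18],"rot":[0,0,0]}]'
python3 -m inch '[{"gripper":0,"offset":[0,-1,-4],"rot":[0,0,0]},{"gripper":0,"offset":[0,-2,-8],"rot":[0,0,0]},{"gripper":0,"offset":[0,-2.9,-12],"rot":[0,0,0]},{"gripper":0,"offset":[0,-3.8,-16],"rot":[0,0,0]},{"gripper":0,"offset":[0,-4.7,-20],"rot":[0,0,0]}]'
python3 -m inch '[{"gripper":0,"offset":[0,-0.9,-4],"rot":[0,0,0]},{"gripper":0,"offset":[0,-1.8,-8],"rot":[0,0,0]},{"gripper":0,"offset":[0,-2.6,-11],"rot":[0,0,0]},{"gripper":0,"offset":[0,-3.0,-13],"rot":[0,0,0]},{"gripper":0,"offset":[0,-3.0,-13],"rot":[0,0,0]}]'
python3 - <<'E'
from pl import *
print(go([.506,-.306,.30],tool(0)))
E
```

```text
time_s: 15.15
tool_pos: [0.5029, 0.062, 0.3608]
ee_rot: [[0.001, -0.974, 0.225], [0.0, 0.225, 0.974], [-1.0, -0.001, 0.001]]
force: [1.2, 0.2, -0.9]
gripper_width: 0.318
time_s: 15.78
tool_pos: [0.5032, -0.1431, 0.3608]
ee_rot: [[0.001, -0.974, 0.225], [0.0, 0.225, 0.974], [-1.0, -0.001, 0.001]]
force: [0.1, 0.3, -1.9]
gripper_width: 0.319
time_s: 16.4
tool_pos: [0.5027, -0.2764, 0.3607]
ee_rot: [[0.0, -0.973, 0.229], [-0.001, 0.229, 0.973], [-1.0, -0.0, -0.001]]
force: [0.4, 0.5, -1.3]
gripper_width: 0.316
([6.07, -1.0, -2.8], [-0.004, -0.0006, 0.0002])
```

```bash
python3 -m inch '[{"gripper":0,"offset":[1.5,-0.5,-1.4],"rot":[0,0,0]},{"gripper":0,"offset":[3.5,-1,-2.8],"rot":[0,0,0]},{"gripper":0,"offset":[5.5,-1,-2.8],"rot":[0,0,0]},{"gripper":0,"offset":[6,-1,-2.8],"rot":[0,0,0]},{"gripper":0,"offset":[6,-1,-2.8],"rot":[0,0,0]}]'
python3 -m inch '[{"gripper":0,"offset":[0,0,0],"rot":[0,0,0]},{"gripper":0,"offset":[0,0,0],"rot":[0,0,0]}]'
python3 - <<'E'
from pl import *;import cv2
print(go([.506,-.306,.30],tool(0)))
for n in("side","top"):
    C=ctrl.read_camera(n);np.savez(n+".npz",**C);f=C["frame"];f=np.clip(255*(f/255.)**.6,0,255).astype(np.uint8)
    cv2.imwrite(f"pics/{n}10.png",f)
E
```

```text
time_s: 17.02
tool_pos: [0.508, -0.3028, 0.3007]
ee_rot: [[0.0, -0.975, 0.224], [0.001, 0.224, 0.975], [-1.0, -0.0, 0.001]]
force: [-0.3, -0.8, -0.8]
gripper_width: 0.316
time_s: 17.27
tool_pos: [0.5082, -0.3037, 0.3011]
ee_rot: [[0.001, -0.974, 0.225], [-0.0, 0.225, 0.974], [-1.0, -0.001, 0.0]]
force: [0.6, 0.1, -0.8]
gripper_width: 0.319
([0.11, 0.16, -0.28], [0.0004, 0.0001, 0.0012])
```

View pics/side10.png

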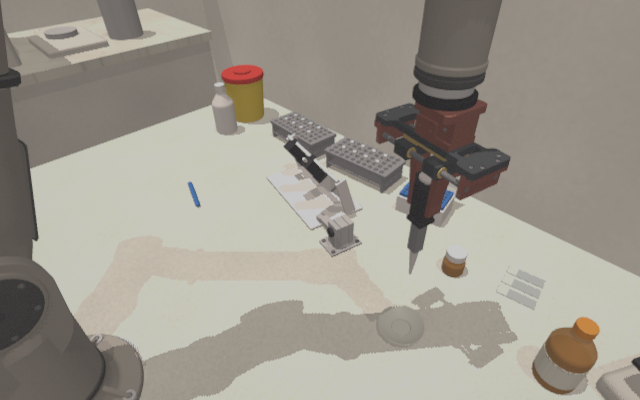

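View pics/top10.png

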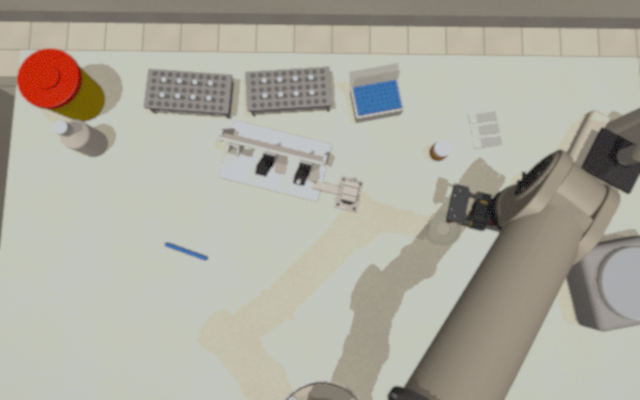

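```bash
python3 - <<'E'
from h import *;import cv2
for z in(.157,.157+.062,.157+.12,.157+.128): print(z,proj("side",np.array([.5082,-.3037,z])).round(1))
f=D["side"]["frame"][160:350,370:470]
f=np.clip(255*(f/255.)**.6,0,255).astype(np.uint8);cv2.imwrite("pics/s11.png",cv2.resize(f,None,fx=3,fy=3,interpolation=cv2.INTER_CUBIC))
E
```

```text
0.157 [410.2 272.9]
0.219 [415.2 247. ]
0.277 [420.5 219.8]
0.28500000000000003 [421.3 215.7]
```

View pics/s11.png

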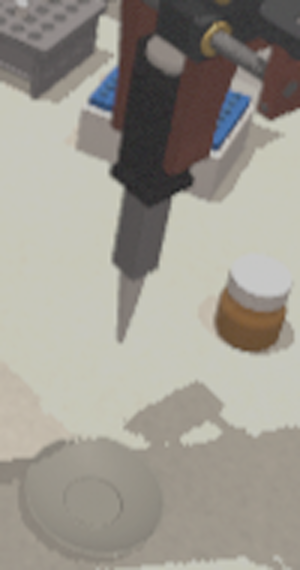

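```bash
python3 -m inch '[{"gripper":0,"offset":[0,0.1,-0.2],"rot":[0,0,0]},{"gripper":0,"offset":[0,0.1,-0.2],"rot":[0,0,0]},{"gripper":0,"offset":[0,0.1,-0.2],"rot":[0,0,0]},{"gripper":0,"offset":[0,0.1,-0.2],"rot":[0,0,0]},{"gripper":0,"offset":[0,0.1,-0.2],"rot":[0,0,0]}]'
python3 - <<'E'
from plant import ctrl
import cv2,numpy as np
f=ctrl.read_camera("side")["frame"][115:265,255:375];f=np.clip(255*(f/255.)**.6,0,255).astype(np.uint8)
cv2.imwrite("pics/s12.png",cv2.resize(f,None,fx=4,fy=4,interpolation=cv2.INTER_CUBIC))
print(ctrl.sense()["dq"])
E
```

```text
time_s: 18.0
tool_pos: [0.5065, -0.3053, 0.3004]
ee_rot: [[0.0, -0.974, 0.225], [0.0, 0.225, 0.974], [-1.0, -0.0, 0.0]]
force: [0.0, 0.2, -0.9]
gripper_width: 0.315
[-0.04203139  0.00628663  0.00769641  0.06027769  0.00419256 -0.00758008
  0.02094902]
```

View pics/s12.png

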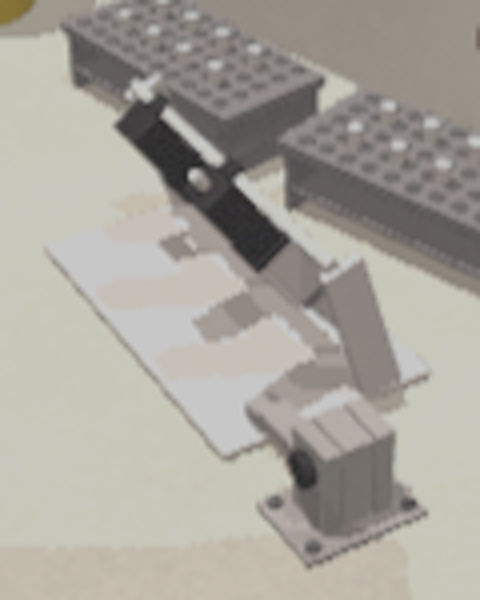

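```bash
python3 -c "
from plant import ctrl
print(ctrl.finish_job())"
```

```text
the job is handed in; nothing more can be done
None
```

I did both parts and handed the job in at about 18 s of the 64 s allowed; it reported no verdict.

- **Pin:** I pushed the head in with the closed fingertips until they stopped dead (12 N, against under 3 N to slide). In the side picture the head sits against the ear, within about 3 pixels (4x zoom) of where I predicted it when home, so the gap is judged only to about 2 mm. The push also showed about 10 N upward that I did not explain.
- **Pipette:** I gripped the disc-topped one at 30 N, from above along its axis. I drew it about 18 cm along its axis and turned it upright.
- **Final pose:** The tool is vertical at (0.5065, -0.305) m, and I measured the dish centre at about (0.506, -0.306) m. The side picture shows the tip about 0.155 m up and the axis upright. The opening of 0.315 is about 28 mm, the handle's width. The arm is still.
- **Everything else:** The other two pipettes, dish, jar and marker look unmoved by eye.
- **One small disagreement:** The stand's far-left base corner appears about 1.5 pixels (roughly 4 mm) off its earlier place, while its other corners match. It is either a shadow edge or a small shift, and well inside the 15 mm limit.

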